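# Unclamp the paint tin in the shaker

### The job

The paint shaker has finished and its tin must come free. Swing the folded crank up out of the handwheel until it has clicked home upright, which also unlocks the wheel; only then crank the wheel counter-clockwise (seen from above) until the clamp plate is at least 25 mm clear of the tin's lid. Leave the crank standing upright, let go, and do not disturb the tin or the other things on the bench.

Things in the scene. Friction and masses are not known exactly. Their poses are not given: they have to be found in the camera images.
- shaker: Paint-tin shaker, fixed: grey box-shaped drive cabinet on one side, beside it a clamp frame of a cradle, two upright columns and a crosshead, the tin between the columns and a level handwheel on top. Origin on the bench under the wheel's vertical axis, z up. The cabinet (190 mm in x, 240 mm in y, top 185 mm above the bench) lies 135 to 375 mm along +y.
- wheel_hub (a point): Top of the hub of the grey handwheel, on its vertical axis, 229 mm above the bench; hub 38 mm across. Rim 200 mm across, its top 244 mm above the bench; the wheel never rises or falls. z up, x from the axis to the crank's hinge. Three spokes, 13 mm thick, at 90, 180 and 270 degrees from the hinge: an open window below the folded crank, down to the crosshead 206 mm above the bench.
- crank_pivot (a point): Hinge pin of the folding crank, in a steel clevis (30 mm wide) inside the wheel's rim: 78 mm from the wheel's axis, 246 mm above the bench. Axes turn with the wheel: z up, x from the wheel's axis outward through the pin, y along the pin. The crank swings in the upright plane through the wheel's axis and this point.
- grip_centre (a point): Centre of the crank's black round grip, 22 mm thick, 56 mm long, spinning freely about its length; 42 mm from the hinge pin. Axes move with the crank: -x from the pin to the free end (74 mm from the pin), y along the pin. Folded, the crank lies level from the pin to the hub, 246 mm above the bench; upright, its free end is 320 mm above the bench, the grip from 14 to 70 mm above the pin.
- crank (a joint): Fold angle (rad): 0 folded level over the hub, 1.571 upright, at its stop. A spring clicks it home at both ends: about 4 N at the grip swings it; let go in between, it snaps to the nearer end; it holds itself upright. A tight pinch can keep it short of upright (1.25) until let go or pushed on. Folded, a steel toe under its hinge sits between two jaws and locks the wheel; upright, it is clear.
- wheel (a joint): Angle of the handwheel (rad) from where it was locked: 0 at the start, growing counter-clockwise seen from above, which raises the clamp plate; stop at 11.3. It needs about 2 N at the crank and stays where it is left. The direction in which it is locked varies: see crank_pivot.
- plate (a joint): Height (m) of the clamp plate above where it clamped the tin: 0 at the start, 0.020 for each turn of the wheel, 0.036 at its upper stop.
- plate_face (a point): Centre of the underside of the round clamp plate (104 mm across, rubber-faced, on a steel ram). At the start it lies on the tin's lid, 136 mm above the bench. z up.
- tin_lid (a point): Centre of the lid (top) of the plain steel paint tin, 90 mm across, 88 mm tall, about 0.65 kg, standing loose on the shaker's lower pad between the columns. z up along the tin.
- lower_pad (a point): Centre of the top of the shaker's lower rubber pad, 104 mm across, 48 mm above the bench, on the wheel's axis; the tin stands on it.
- sander: Bystander: palm sander, 185 x 92 mm, 93 mm tall. Origin under its centre.
- sanding_block: Bystander: cork sanding block 125 x 66 x 36 mm on the drive cabinet. Origin under its centre.
- abrasive_roll: Bystander: roll of yellow abrasive paper standing on end, 112 mm across, 115 mm tall. Origin under its centre.
- masking_tape: Bystander: roll of masking tape lying flat, 112 mm across, 36 mm thick, beside the shaker. Origin under its centre.
- filler_tin: Bystander: small tin, 84 mm across, 75 mm tall, beyond the shaker. Origin under its centre.
- filler_knife: Bystander: filler knife with a wooden handle, 220 mm long, blade 100 mm wide, lying on the bench. Origin at its middle, x towards the blade.
Not all that is in view belongs to the job. Leave any blue, purple or turquoise look-alike of the part that bears tin_lid alone.

How it is judged:
By the outcome, as a careful person would: the job done as asked, in the order asked, and still so for the second after the job is handed in, with the robot touching nothing.
It also fails if it takes over 64 s, if anything falls off the work surface, if the arm or the gripper's body presses on something with over 40 N, if the wrist force passes 120 N, or if a joint passes its speed limit or range.

### The arm

A 6-joint arm with a two-finger parallel gripper is mounted at the origin on the work surface. World frame = base frame: x ahead of the robot, y to its left, z up, the work surface at z = 0. Lengths are in mm, angles in rad, forces in N, time in s.
With the tool pointing down it reaches from about 400 to 925 mm from the base axis. Payload 12.5 kg.
Tool frame: the origin (TCP) lies between the finger pads; the fingertips stand 11 mm ahead of it and the grasp point (between the pads) lies 8 mm behind it (env.tip_extent is the distance from the TCP to the fingertips, in mm); x points along the fingers, z is the direction in which the jaws open and shut, and the axes are right-handed (so a half turn about x gives the same grasp; the last joint's range is limited). The gripper opens to 95 mm and grips with 3 to 60 N. Pads are 20 mm wide; open, the fingers measure 119 mm over their backs; the gripper's body (75 mm by 180 mm) begins 59 mm behind the grasp point.
Start: joints at [1.13, 0.491, 1.559, -0, 1.092, -0.106], TCP at [205.346, 590.321, 225.661] pointing down, gripper open.
Joint ranges: [-3.1, 3.1], [-0.84, 2.19], [0.05, 2.79], [-1.13, 4.28], [0.06, 2.93], [-2.69, 2.69]. Speed limits (rad/s): [2.22, 2.22, 2.79, 3.14, 3.14, 3.14].

### API

Orientations are given as [roll, pitch, yaw] about the fixed x, y, z axes, in that order (R = Rz(yaw) Ry(pitch) Rx(roll)).
In Python, from cell import status, imaging, env gives the robot as it stands. The module is installed in compiled form; this text tells all that it offers.
- The arm moves only by the tool apply_moves, never from a script. Its argument "increments" is a list of rows, each a list of 5 numbers: the closure, from 0 (fully open) to 1 (shut), then the shift along the tool's x, y, z in mm, then the turn about the tool's x in degrees. A call has 1 to 10 rows; each row shifts and turns the commanded pose from where the row before left it, along the tool's axes as they then stand; what a row does not reach is not made up. A row lasts 1/10 s, in which the tool goes at most 50 mm and 8.59 degrees, less where a joint would pass 70% of its speed; a pose out of reach is approached as far as the arm can. A call with a gripper value outside its range is refused whole. The fingers move at their own pace and stop on an object; the grip force is fixed at half the most. Time passes only in rows, so rows that do not move let the fingers close. It gives the time, the measured TCP pose, the force and the opening at its end, in the units of the state.
- status.state(): the state, without advancing time (a new reading comes with each control period).
- imaging.read_camera(name): name is "scene" or "top" or "wrist"; returns a dict with "pixels" (480x640x3 uint8, red, green, blue), "fovy" (degrees; the focal length in pixels is half the picture's height over the tangent of half this angle, whatever the lens; pixels are square), "cx", "cy" (the principal point, pixels), "R" (3x3) and "t" (3): a world point X has camera coordinates R X + t. Camera axes: x right, y down, z forward; pixel columns grow to the right and rows downward; lengths in mm; the calibration is good to about 2 mm. A picture is of the moment at which its call begins. There is no depth.
- env.job_done(): hands the job in, once; it reports no verdict.
The state is a dict: "t": time; "joints": joint angles; "qvel": joint speeds; "tau": joint torques, N m; "eef_pos": TCP position; "tcp_rot": TCP orientation; "ft_force": force on the tool from outside, world axes, zero at the start; "moment": the same for the moment, N m; "opening": opening from 0.0 (shut) to 1.0 (fully open).
Only numpy, scipy, OpenCV 4.12 (cv2) and the standard library are available. Lean on these libraries where they do the work, as an engineer would, in place of code of your own. Each camera call takes 0.05 s, during which the arm holds its last target. There are 200 camera calls.

## Working session

There is one attempt and no reset: what is moved stays moved. The work goes in short steps, Python scripts to look and compute and a tool call to move; the robot and the scene stay as the last step left them, time stands still between calls to the robot, and variables do not carry over. Pictures are saved under pics/ and viewed, about 8 in all and at most 12, crops included, and the job is handed in when it is done.

Besides the shell and the picture viewer there is one more tool, called in YAML: its name, and indented under it one key for each argument. apply_moves: Moves the arm, as the interface text tells. Its arguments: {"type":"object","properties":{"increments":{"type":"array"}},"required":["increments"]}

```bash
mkdir -p pics; cat > h.py <<'E'
import numpy as np, cv2
from cell import status, imaging, env
def shot(name,fn):
    c=imaging.read_camera(name); cv2.imwrite('pics/'+fn,c['pixels'][:,:,::-1])
    np.save('pics/'+name+'.npy',np.array([c['fovy'],c['cx'],c['cy'],*np.array(c['R']).ravel(),*c['t']],float)); return c
def cal(name):
    a=np.load('pics/'+name+'.npy'); return 240/np.tan(np.radians(a[0]/2)),a[1],a[2],a[3:12].reshape(3,3),a[12:]
def atz(name,u,v,z):
    f,cx,cy,R,t=cal(name); d=R.T@np.array([(u-cx)/f,(v-cy)/f,1]); o=-R.T@t
    return o+d*(z-o[2])/d[2]
def proj(name,X):
    f,cx,cy,R,t=cal(name); p=R@np.array(X)+t; return cx+f*p[0]/p[2],cy+f*p[1]/p[2]
E
python3 - <<'E'
from h import *
for n in('scene','top'):
    shot(n,n+'1.png'); print(n,cal(n))
s=status.state();print(s)
a=[cv2.imread(f'pics/{n}1.png') for n in('scene','top')]
E
```

```text
scene (np.float64(608.6338477459615), np.float64(319.89512877736007), np.float64(232.0224424530284), array([[-0.72108556,  0.69268386,  0.01498971],
       [ 0.5781048 ,  0.61345139, -0.53802625],
       [-0.38187755, -0.37929733, -0.8427948 ]]), array([ 423.59458769, -178.16605738, 1800.42080153]))
top (np.float64(495.276844312241), np.float64(321.74593465328525), np.float64(238.4764038286616), array([[ 0.06611538, -0.99780642, -0.00333373],
       [-0.97602338, -0.06397691, -0.20805124],
       [ 0.20738158,  0.01700918, -0.97811225]]), array([-115.53314649,  540.05629577, 1165.53923292]))
{'t': 0.1, 'joints': array([ 1.13038960e+00,  4.91530594e-01,  1.55938414e+00, -2.17630101e-05,
        1.09170152e+00, -1.05580204e-01]), 'qvel': array([ 0.00137169, -0.00197597, -0.00248347, -0.00014376,  0.00075017,
       -0.00026055]), 'tau': array([ 2.45821029e-03, -6.13621473e+01, -2.58608258e+01,  6.93506864e-02,
        4.70368832e-02, -3.35136633e-05]), 'eef_pos': array([205.26345188, 590.11836047, 225.10222832]), 'tcp_rot': array([ 3.05486762,  1.56977254, -1.99233785]), 'ft_force': array([-0.35780619, -0.45211373, -0.14760734]), 'moment': array([ 0.01072126, -0.00458308, -0.02617163]), 'opening': 0.9984868016346021}
```

View pics/scene1.png

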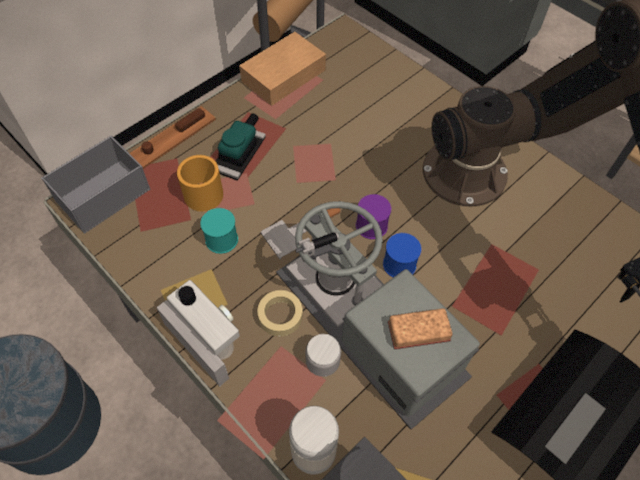

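View pics/top1.png

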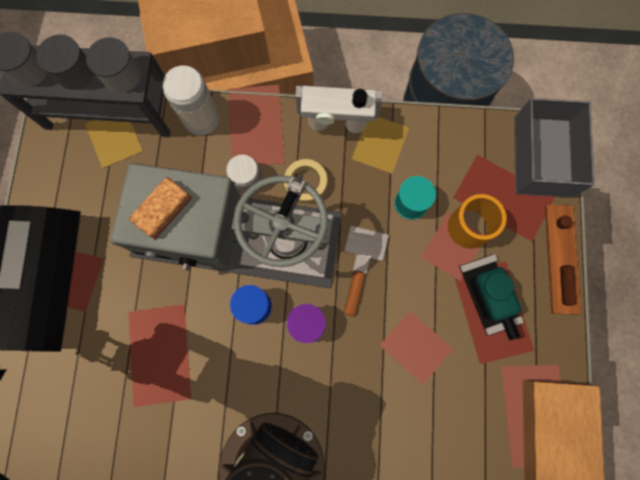

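The top view shows the wheel around (281,220) px and the folded crank from the hinge at about (295,186) to the hub. The cabinet is on its +y side. The blue, purple and turquoise pots are look-alikes. Next I enlarge both views.

```bash
python3 - <<'E'
from h import *
a=cv2.imread('pics/top1.png')[165:275,225:335]; b=cv2.imread('pics/scene1.png')[190:300,285:395]
cv2.imwrite('pics/c1.png',np.hstack([cv2.resize(x,(396,396),interpolation=cv2.INTER_CUBIC) for x in(a,b)]))
E
```

```text
(no output)
```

View pics/c1.png

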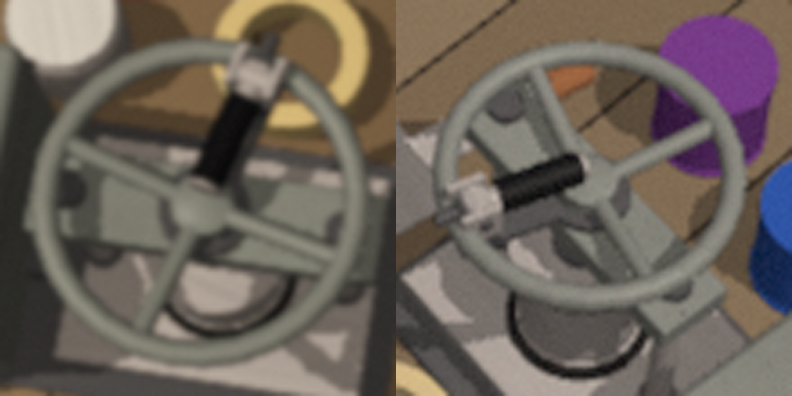

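```bash
python3 - <<'E'
from h import *
T=lambda x,y:(225+x/3.6,165+y/3.6); S=lambda x,y:(285+(x-396)/3.6,190+y/3.6)
print('rim c top',atz('top',*T(201,201),240),'scene',atz('scene',*S(589.5,175.5),240))
print('hub top',atz('top',*T(201,206),229),'scene',atz('scene',*S(597,178),229))
print('hinge',atz('top',*T(256,75),246),atz('scene',*S(478,197),246))
print('grip',atz('top',*T(226,140),250),atz('scene',*S(540,182),250))
print(atz('top',*T(201,206),229))
c=np.array([atz('top',*T(x,y),185) for x,y in((0,0),)])
for n in [(127,166),(230,180),(113,243),(221,262)]: print('cab',atz('top',*n,185))
for n,z in [((242,170),75),((305,180),36),((186,95),200)]: print(atz('top',*n,z))
print(atz('scene',425,313,221))
E
```

```text
rim c top [539.8640218    5.51684416 240.        ] scene [544.85097298  12.42906852 240.        ]
hub top [539.51343556   6.41633929 229.        ] scene [537.53345721  12.49349734 229.        ]
hinge [616.88889732 -21.13810361 246.        ] [609.52460691 -21.66821958 246.        ]
grip [574.91446323  -7.03567157 250.        ] [575.45993053  -1.28713833 250.        ]
[539.51343556   6.41633929 229.        ]
cab [658.57789216 371.54136213 185.        ]
cab [640.55969068 133.91105699 185.        ]
cab [479.04591788 375.89076598 185.        ]
cab [452.52139739 133.89341169 185.        ]
[704.4848109  130.81799817  75.        ]
[701.64866539 -26.19829867  36.        ]
[834.57051988 253.99140603 200.        ]
[533.4858655  265.56820099 221.        ]
```

```bash
cat >> h.py <<'E'
from scipy.spatial.transform import Rotation as Ro
def st():
    s=status.state(); R=Ro.from_euler('xyz',s['tcp_rot']).as_matrix(); return s,R
def rep(target=None):
    s,R=st(); a=np.degrees(np.arctan2(R[1,2],R[0,2]))
    print('t',round(s['t'],2),'p',s['eef_pos'].round(1),'jaw',round(a,1),'f',s['ft_force'].round(1),'open',round(s['opening'],3),'j',s['joints'].round(2))
    if target is not None: print('tool shift',(R.T@(np.array(target)-s['eef_pos'])).round(1))
E
python3 - <<'E'
from h import *
s,R=st(); print(R.round(3)); rep()
E
```

```text
[[-0.    -0.944  0.329]
 [-0.001  0.329  0.944]
 [-1.     0.    -0.001]]
t 0.1 p [205.3 590.1 225.1] jaw 70.8 f [-0.4 -0.5 -0.1] open 0.998 j [ 1.13  0.49  1.56 -0.    1.09 -0.11]
```

apply_moves:
  increments:
    - [0,-40,0,0,2.5]
    - [0,-40,0,0,0]
    - [0,-40,0,0,0]
    - [0,0,-30,-22,0]
    - [0,0,-38,-28,0]
    - [0,0,-38,-28,0]
    - [0,0,-38,-28,0]
    - [0,0,-38,-28,0]
    - [0,0,-38,-28,0]
    - [0,0,-38,-28,0]

```text
t: 1.1
eef_pos: [375.4, 316.7, 345.6]
tcp_rot: [2.388, 1.571, -2.702]
ft_force: [0.2, 0.8, 0.1]
opening: 0.996
```

apply_moves:
  increments:
    - [0,0,-38,-28,0]
    - [0,0,-38,-28,0]
    - [0,0,-38,-28,0]
    - [0,0,-38,-28,0]
    - [0,0,-38,-28,0]
    - [0,0,-38,-28,0]
    - [0,0,-38,-28,0]
    - [0,0,-30,-28,0]
    - [0,0,-8,-8,0]
    - [0,0,0,0,0]

```text
t: 2.1
eef_pos: [571.8, -10.6, 344.9]
tcp_rot: [1.71, 1.57, 2.9]
ft_force: [-0.8, 0.3, 0.2]
opening: 1.0
```

```bash
python3 - <<'E'
from h import *
rep((573.5,-5.3,340)); shot('wrist','w1.png'); print(cal('wrist')); 
for X in [(540,8,229),(613,-21,246),(574,-5.5,246)]: print(proj('wrist',X))
E
```

```text
t 2.1 p [571.8 -10.6 344.9] jaw 68.2 f [-0.8  0.3  0.2] open 1.0 j [-0.13  0.32  1.52  0.    1.31 -1.32]
tool shift [4.9 0.4 5.6]
(np.float64(331.6997821650313), np.float64(319.297060985153), np.float64(240.95984769603064), array([[ 3.71295278e-01,  9.28514829e-01, -1.70311510e-04],
       [ 8.93425779e-01, -3.57213880e-01,  2.72375883e-01],
       [ 2.52844209e-01, -1.01284040e-01, -9.62190911e-01]]), array([-202.82986191, -578.37294074,  360.60070848]))
(np.float64(325.37700761293934), np.float64(197.20349461732891))
(np.float64(325.4742577398913), np.float64(292.6619974032622))
(np.float64(325.62724145305293), np.float64(245.17094539711238))
```

View pics/w1.png

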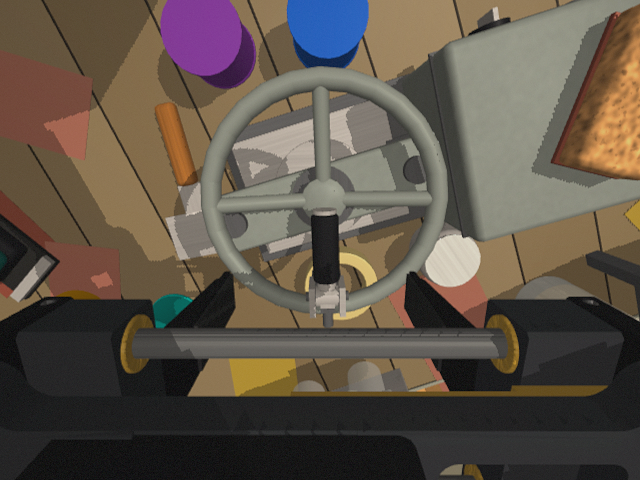

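The wrist view shows the hub at (324,200), the grip centre at about (325.5,248), and the clevis at (327,297). The fingers straddle the grip.

```bash
python3 - <<'E'
from h import *
h=atz('wrist',324,199,229);r=atz('wrist',324,190,243);p=atz('wrist',327,297,248);g=atz('wrist',325.5,248,250);e=atz('wrist',323.5,212,250)
print(h,r,p,g,e); d=p-h; print(np.degrees(np.arctan2(d[1],d[0])),np.hypot(*d[:2]))
c=np.array([540,8.]);
rep((573.5,-5.3,254))
E
```

```text
[540.96934731   6.38469696 229.        ] [532.33827184   9.59468284 243.        ] [616.31373097 -20.95985122 248.        ] [575.03260969  -6.09460892 250.        ] [547.20581105   3.19618452 250.        ]
-19.947226394877756 80.15298163207467
t 2.15 p [571.4  -9.4 345.2] jaw 68.3 f [ 0.4  0.6 -0.1] open 0.999 j [-0.13  0.32  1.52  0.    1.31 -1.32]
tool shift [91.2 -0.6  4.6]
```

apply_moves:
  increments:
    - [0,20,-1.7,4,0]
    - [0,30,0,0,0]
    - [0,25,0,0,0]
    - [0,20,0,0,0]
    - [0,12,0,0,0]
    - [0,0,0,0,0]

```text
t: 2.75
eef_pos: [573.9, -5.1, 237.7]
tcp_rot: [1.737, 1.569, 2.931]
ft_force: [-0.4, 0.6, 0.1]
opening: 1.001
```

apply_moves:
  increments:
    - [1,0,0,0,0]
    - [1,0,0,0,0]
    - [1,0,0,0,0]
    - [1,0,0,0,0]
    - [1,0,0,0,0]
    - [1,0,0,0,0]

```text
t: 3.35
eef_pos: [574.7, -6.4, 238.7]
tcp_rot: [-0.925, 1.571, 0.267]
ft_force: [0.8, 0.7, -0.2]
opening: 0.55
```

```bash
python3 - <<'E'
from h import *
rep((574.5,-6.2,238))
E
```

```text
t 3.35 p [574.7  -6.4 238.7] jaw 68.3 f [ 0.8  0.7 -0.2] open 0.55 j [-0.13  0.41  1.67  0.    1.07 -1.32]
tool shift [0.7 0.3 0.1]
```

Fingers are still closing.

apply_moves:
  increments:
    - [1,0,0,0,0]
    - [1,0,0,0,0]
    - [1,0,0,0,0]
    - [1,0,0,0,0]
    - [1,0,0,0,0]
    - [1,0,0,0,0]

```text
t: 3.95
eef_pos: [574.6, -6.6, 238.6]
tcp_rot: [2.877, 1.57, -2.214]
ft_force: [-1.7, -2.1, -0.3]
opening: 0.227
```

apply_moves:
  increments:
    - [1,-7.3,-0.6,0,0]
    - [1,-7.1,-1.9,0,0]
    - [1,-6.6,-3.1,0,0]
    - [1,-6,-4.2,0,0]
    - [1,0,0,0,0]

```text
t: 4.45
eef_pos: [584.0, -10.2, 266.5]
tcp_rot: [2.036, 1.571, -3.055]
ft_force: [-4.7, -2.0, -4.2]
opening: 0.229
```

apply_moves:
  increments:
    - [1,-5.2,-5.2,0,0]
    - [1,-4.2,-6,0,0]
    - [1,-3.1,-6.6,0,0]
    - [1,-1.9,-7.1,0,0]
    - [1,-0.6,-7.3,0,0]
    - [1,0,0,0,0]
    - [1,0,0,0,0]

```text
t: 5.15
eef_pos: [614.5, -21.7, 282.4]
tcp_rot: [-1.095, 1.567, 0.098]
ft_force: [-3.3, 0.4, 6.2]
opening: 0.2
```

```bash
python3 - <<'E'
from h import *
rep(); shot('wrist','w2.png'); shot('scene','s2.png')
b=cv2.imread('pics/s2.png')[170:290,275:395]; w=cv2.imread('pics/w2.png')
cv2.imwrite('pics/c2.png',np.hstack([cv2.resize(b,(400,400),interpolation=cv2.INTER_CUBIC),cv2.resize(w[140:400,190:450],(400,400))]))
E
```

```text
t 5.15 p [614.5 -21.7 282.4] jaw 68.3 f [-3.3  0.4  6.2] open 0.2 j [-0.14  0.43  1.51  0.    1.2  -1.34]
```

View pics/c2.png

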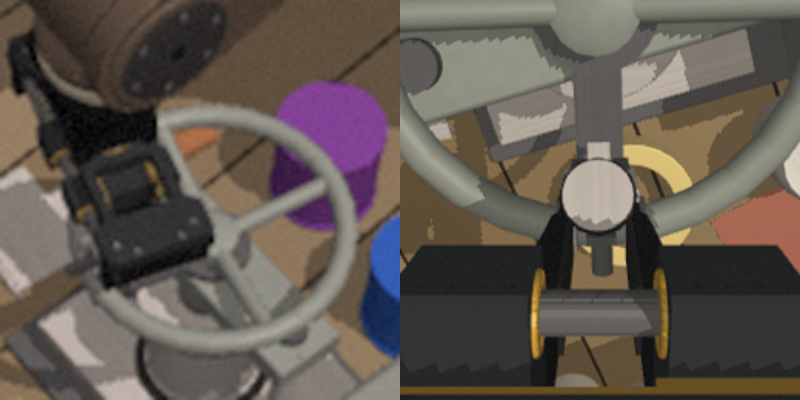

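The wrist view shows the grip's end cap at about (598,195) in the crop, hubward of the pads, so the pinch is holding it short of upright. I let go so it can click home.

apply_moves:
  increments:
    - [0.5,0,0,0,0]
    - [0.5,0,0,0,0]
    - [0.5,0,0,0,0]
    - [0.5,0,0,0,0]
    - [0.5,0,0,0,0]
    - [0.5,0,0,0,0]

```text
t: 5.85
eef_pos: [613.8, -21.9, 280.6]
tcp_rot: [0.301, 1.571, 1.493]
ft_force: [0.2, -0.2, 0.6]
opening: 0.499
```

```bash
python3 - <<'E'
from h import *
rep(); shot('wrist','w3.png'); shot('top','t3.png')
b=cv2.imread('pics/t3.png')[150:270,220:340]; w=cv2.imread('pics/w3.png')
cv2.imwrite('pics/c3.png',np.hstack([cv2.resize(b,(400,400),interpolation=cv2.INTER_CUBIC),cv2.resize(w[140:400,190:450],(400,400))]))
for X in [(540.5,6.5,229),(613.7,-20.8,320),(587,-11,316)]: print(proj('wrist',X))
E
```

```text
t 5.85 p [613.8 -21.9 280.6] jaw 68.3 f [ 0.2 -0.2  0.6] open 0.499 j [-0.14  0.43  1.51  0.    1.2  -1.34]
(np.float64(317.46212001703356), np.float64(143.5926266990151))
(np.float64(320.62050731729425), np.float64(339.6848112820154))
(np.float64(318.78126508276813), np.float64(271.36712690325913))
```

View pics/c3.png

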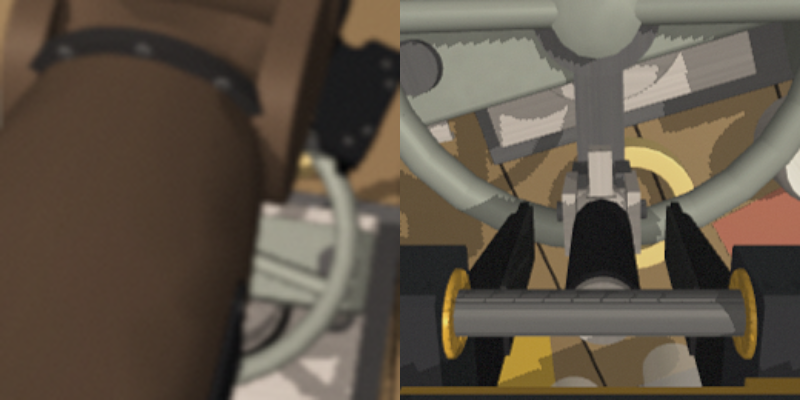

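The crank now stands upright between the open jaws: the grip is vertical above the clevis, with its cap behind the rod at about (603,285). I re-grip it and start cranking.

apply_moves:
  increments:
    - [1,0,0,0,0]
    - [1,0,0,0,0]
    - [1,0,0,0,0]
    - [1,0,0,0,0]
    - [1,0,0,0,0]
    - [1,0,0,0,0]

```text
t: 6.55
eef_pos: [613.8, -21.8, 280.6]
tcp_rot: [-0.224, 1.571, 0.968]
ft_force: [-1.0, -0.3, -0.3]
opening: 0.231
```

apply_moves:
  increments:
    - [1,0,1.2,13.5,0]
    - [1,0,3.5,13.2,0]
    - [1,0,5.8,12.3,0]
    - [1,0,7.7,11.1,0]
    - [1,0,0,0,0]
    - [1,0,0,0,0]

```text
t: 7.15
eef_pos: [614.1, 32.8, 280.6]
tcp_rot: [1.911, 1.568, 3.105]
ft_force: [-8.5, -1.3, 2.4]
opening: 0.232
```

```bash
python3 - <<'E'
from h import *
rep(); s,R=st(); print('tool-frame force',(R.T@s['ft_force']).round(1)); d=s['eef_pos'][:2]-[540.3,6.7]; print(np.hypot(*d),np.degrees(np.arctan2(d[1],d[0])))
E
```

```text
t 7.15 p [614.1  32.8 280.6] jaw 68.4 f [-8.5 -1.3  2.4] open 0.232 j [-0.05  0.43  1.51 -0.    1.2  -1.25]
tool-frame force [-2.4  7.5 -4.4]
78.31130178014384 19.456184594517353
```

apply_moves:
  increments:
    - [1,0,9.7,9.7,0]
    - [1,0,11.1,7.7,0]
    - [1,0,12.3,5.8,0]
    - [1,0,13.2,3.5,0]
    - [1,0,13.5,1.2,0]
    - [1,0,0,0,0]

```text
t: 7.75
eef_pos: [567.9, 79.2, 280.6]
tcp_rot: [2.797, 1.567, -2.293]
ft_force: [-5.8, -13.3, -0.8]
opening: 0.225
```

```bash
cat >> h.py <<'E'
def cr():
    rep(); s,R=st(); d=s['eef_pos'][:2]-[540.3,6.7]; r=np.hypot(*d); u=d/r
    f=s['ft_force'][:2]; print('r',r.round(1),'phi',np.degrees(np.arctan2(d[1],d[0])).round(1),'Frad',(f@u).round(1),'Ftan',(f@[-u[1],u[0]]).round(1))
E
python3 -c "
from h import *
cr()"
```

```text
t 7.75 p [567.9  79.2 280.6] jaw 68.4 f [ -5.8 -13.3  -0.8] open 0.225 j [ 0.02  0.37  1.61 -0.    1.16 -1.17]
r 77.6 phi 69.1 Frad -14.5 Ftan 0.7
```

apply_moves:
  increments:
    - [1,0,13.5,-1.7,0]
    - [1,0,13.2,-4,0]
    - [1,0,12.3,-5.8,0]
    - [1,0,11.1,-7.7,0]
    - [1,0,9.7,-9.7,0]
    - [1,0,7.7,-11.1,0]
    - [1,0,5.8,-12.3,0]
    - [1,0,3.5,-13.2,0]
    - [1,0,1.2,-13.5,0]
    - [1,0,0,0,0]

```text
t: 8.75
eef_pos: [468.2, 34.1, 280.7]
tcp_rot: [-1.722, 1.57, -0.53]
ft_force: [2.6, -1.8, -4.0]
opening: 0.23
```

```bash
python3 -c "
from h import *
cr()"
```

```text
t 8.75 p [468.2  34.1 280.7] jaw 68.3 f [ 2.6 -1.8 -4. ] open 0.23 j [-0.07  0.21  1.85 -0.    1.09 -1.26]
r 77.1 phi 159.2 Frad -3.0 Ftan 0.7
```

Smooth. Third quadrant.

apply_moves:
  increments:
    - [1,0,-1.2,-13.5,0]
    - [1,0,-3.5,-13.2,0]
    - [1,0,-5.8,-12.3,0]
    - [1,0,-7.7,-11.1,0]
    - [1,0,-9.7,-9.7,0]
    - [1,0,-11.1,-7.7,0]
    - [1,0,-12.3,-5.8,0]
    - [1,0,-13.2,-3.5,0]
    - [1,0,-13.5,-1.2,0]
    - [1,0,0,0,0]

```text
t: 9.75
eef_pos: [514.2, -67.6, 280.6]
tcp_rot: [-1.764, 1.569, -0.572]
ft_force: [0.1, -1.5, 2.5]
opening: 0.225
```

```bash
python3 -c "
from h import *
cr()"
```

```text
t 9.75 p [514.2 -67.6 280.6] jaw 68.3 f [ 0.1 -1.5  2.5] open 0.225 j [-0.26  0.28  1.74 -0.    1.12 -1.45]
r 78.8 phi -109.4 Frad 1.4 Ftan 0.6
```

apply_moves:
  increments:
    - [1,0,-13.5,0.4,0]
    - [1,0,-13.2,3.2,0]
    - [1,0,-12.3,5.8,0]
    - [1,0,-11.1,7.7,0]
    - [1,0,-9.7,9.7,0]
    - [1,0,-7.7,11.1,0]
    - [1,0,-5.8,12.3,0]
    - [1,0,-3.5,13.2,0]
    - [1,0,-1.2,13.5,0]
    - [1,0,0,0,0]

```text
t: 10.75
eef_pos: [613.9, -21.9, 280.6]
tcp_rot: [-0.635, 1.57, 0.559]
ft_force: [-1.2, 1.6, 1.9]
opening: 0.223
```

```bash
python3 -c "
from h import *
cr()"
```

```text
t 10.75 p [613.9 -21.9 280.6] jaw 68.4 f [-1.2  1.6  1.9] open 0.223 j [-0.14  0.43  1.51  0.    1.2  -1.34]
r 78.9 phi -21.2 Frad -1.7 Ftan 1.0
```

One full turn is done. I continue for another half turn.

apply_moves:
  increments:
    - [1,0,1.2,13.3,0]
    - [1,0,3.5,13,0]
    - [1,0,5.8,12.2,0]
    - [1,0,7.7,11,0]
    - [1,0,9.7,9.6,0]
    - [1,0,11.1,7.6,0]
    - [1,0,12.3,5.7,0]
    - [1,0,13.2,3.5,0]
    - [1,0,13.5,1.2,0]
    - [1,0,0,0,0]

```text
t: 11.75
eef_pos: [566.9, 78.6, 280.7]
tcp_rot: [1.031, 1.569, 2.224]
ft_force: [0.6, 5.1, -3.3]
opening: 0.227
```

apply_moves:
  increments:
    - [1,0,13.5,-1.4,0]
    - [1,0,13.2,-3.6,0]
    - [1,0,12.3,-5.8,0]
    - [1,0,11.1,-7.7,0]
    - [1,0,9.7,-9.7,0]
    - [1,0,7.7,-11.1,0]
    - [1,0,5.8,-12.3,0]
    - [1,0,3.5,-13.2,0]
    - [1,0,1.2,-13.5,0]
    - [1,0,0,0,0]

```text
t: 12.75
eef_pos: [467.0, 30.6, 280.7]
tcp_rot: [-2.762, 1.57, -1.571]
ft_force: [0.7, -1.9, -2.3]
opening: 0.225
```

```bash
python3 -c "
from h import *
cr()"
```

```text
t 12.75 p [467.   30.6 280.7] jaw 68.2 f [ 0.7 -1.9 -2.3] open 0.225 j [-0.08  0.21  1.85 -0.    1.09 -1.27]
r 77.1 phi 161.9 Frad -1.3 Ftan 1.6
```

apply_moves:
  increments:
    - [0.4,0,0,0,0]
    - [0.4,0,0,0,0]
    - [0.4,0,0,0,0]
    - [0.4,0,0,0,0]
    - [0.4,0,0,0,0]
    - [0.4,-10,0,0,0]
    - [0.4,-25,0,0,0]
    - [0.4,-40,0,0,0]
    - [0.4,-40,0,0,0]
    - [0.4,-40,0,0,0]

```text
t: 13.75
eef_pos: [467.1, 32.8, 438.1]
tcp_rot: [-1.14, 1.57, 0.052]
ft_force: [0.3, -0.5, 0.1]
opening: 0.6
```

apply_moves:
  increments:
    - [0.4,0,0,30,0]
    - [0.4,0,0,40,0]
    - [0.4,0,0,40,0]
    - [0.4,0,0,40,0]
    - [0.4,0,0,40,0]
    - [0.4,0,0,40,0]
    - [0.4,0,0,40,0]
    - [0.4,0,0,30,0]
    - [0.4,0,0,0,0]
    - [0.4,0,0,0,0]

```text
t: 14.75
eef_pos: [578.2, 311.8, 435.6]
tcp_rot: [2.548, 1.57, -2.542]
ft_force: [0.5, 0.0, -0.3]
opening: 0.6
```

```bash
python3 - <<'E'
from h import *
rep(); shot('scene','s4.png'); shot('top','t4.png')
b=cv2.imread('pics/s4.png')[160:310,260:410]; w=cv2.imread('pics/t4.png')[150:290,215:355]
cv2.imwrite('pics/c4.png',np.hstack([cv2.resize(x,(400,400),interpolation=cv2.INTER_CUBIC) for x in(b,w)]))
for n in('scene','top'): print(n,[np.round(proj(n,X),1) for X in[(466.5,32,246),(466.5,32,320),(540,7,136),(540,7,166)]])
E
```

```text
t 14.75 p [578.2 311.8 435.6] jaw 68.4 f [ 0.5  0.  -0.3] open 0.6 j [ 0.39  0.43  1.13 -0.    1.59 -0.8 ]
scene [array([368.9, 222.8]), array([371.7, 204.3]), array([336.8, 258.9]), array([337.3, 252.6])]
top [array([264.8, 253.7]), array([260.4, 246.9]), array([284. , 231.7]), array([282.9, 228.7])]
```

View pics/c4.png

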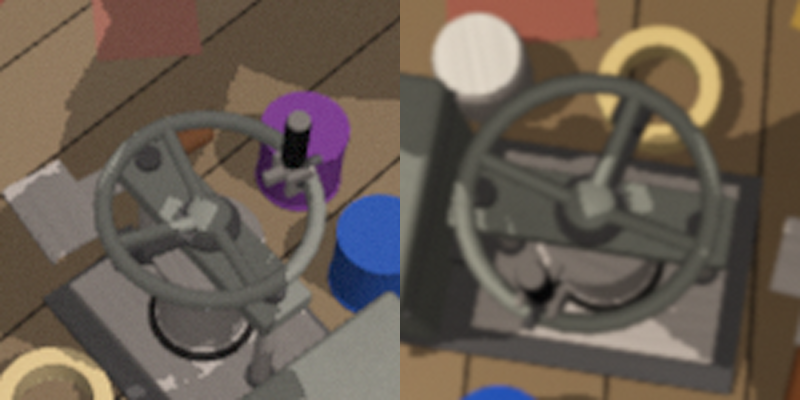

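View pics/s4.png

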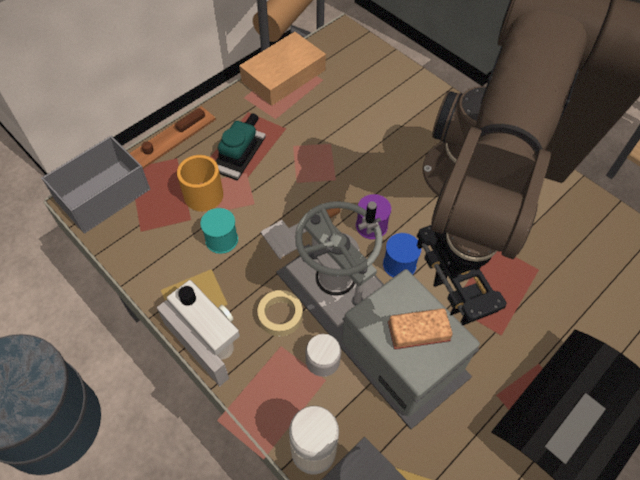

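The crank stands upright: its cap is at scene px (371.7,205), and 320 mm height predicts (371.7,204.3). The neighbouring items look unmoved and the arm is clear, so I hand in.

```bash
python3 -c "
from h import *
env.job_done(); rep()"
```

```text
the job is handed in; nothing more can be done
the job is handed in; nothing more can be done
```

The job is handed in. The crank stands upright, and I turned the wheel about 1.5 turns counter-clockwise.

- **Crank:** I pinched the folded crank's grip and swung it up in an arc. The pinch was holding it a little short of upright, so I let go. The wrist picture then showed it upright, before any cranking.
- **Wheel:** I gripped the crank again and turned the wheel through about 543° by the measured tool positions. At 20 mm per turn that puts the plate about 30 mm above the lid. After that I let go and moved the arm clear.
- **Last checks:** In the final scene picture the crank's cap is at (371.7, 205) px, against (371.7, 204.3) px predicted for upright. The neighbouring things look unmoved. The largest force I read was about 15 N, at 7.75 s, while cranking. The last clock reading before hand-in was 14.75 s.
- **Not checked directly:** I worked out the plate's clearance from the wheel's rotation and did not measure it in a picture. My state reading after the hand-in was refused, so I have no state after that point.

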